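# Set a dowel with locking press pliers

## Task

Press the dowel fully home in the cast lug with the bench-mounted locking pliers: squeeze the long handles together until they pass over centre, then let go so that they stay locked by themselves. Then pull the release lever's tail blade outward, away from the fixed handle, so that the pliers spring open, and let go of it. Feel for the lock and never press on the moving handle with more than about 40 N; leave the other things on the bench alone.

Things in the scene. Friction and masses are not known exactly. Their poses are not given: they have to be found in the camera images.
- press: Locking press pliers bolted to the bench; origin on the bench top, z up, +x from handles to jaws, +y from fixed to moving handle. Handles lie level, mid height 105 mm, 22 mm tall, 8 mm thick. Base plate (150 x 110 x 12 mm) and column are under the head, press x -25 to 125 mm; free space under the handles behind that. A grey cast lug is fixed between the jaws at x 113 mm.
- handle: Moving handle with the release lever it carries. Origin on its pivot (press x 0, y 12, z 105 mm), own -x points back along it (125 mm long), own y outward. It swings level; it is sprung open. Squeezed, it goes over centre, then meets a solid stop and stays. Let go before the centre, it springs open.
- handle_grip (a point): On the moving handle's centre line, 85 mm from its pivot, mid height. Open: press x -78, y 46 mm (64 mm over the outsides of both handles). Squeezing force here rises to about 19 N and fades to nothing at the centre. The centre lies somewhere in press y 8 to 27 mm and the solid stop some 6 mm further in, at 2 to 21 mm: each time elsewhere, by the hidden setting of the adjusting screw. Find it by feel.
- fixed_grip (a point): On the fixed handle's centre line, mid height, at press x -85, y -10 mm. This handle is rigid and runs from press x 0 back to x -118 mm; outer face y -14 mm, inner face y -6 mm.
- release_tab (a point): On the release lever's tail blade: upright, 22 mm along the handle, 10 mm thick, 98 to 132 mm above the bench; this point 123 mm up on its centre line, 167 mm from the handle's pivot, 42 mm behind the handle's end, free all round. Own x towards the jaws, own y outward, the way to pull. The lever is a 6 mm bar on top of the handle, hinged to it 97 mm ahead of this point.
- release (a joint): Release lever's angle on the handle, rad: 0 at rest, grows as the blade is pulled outward (away from the fixed handle) to a stop at 0.5; a light spring returns it. When locked, pulling the blade 12 to 35 mm outward (under 10 N) throws the toggle off and the handles spring open, carrying the blade some 50 to 90 mm outward of where it was when locked.
- dowel (a joint): How far the 10 mm steel dowel stands out of the cast lug, m: 2.5 to 4 mm at the start, 0 is fully home. A snug fit (3 N); the jaw presses it in as the handles close, fully home only when they lock.
- spare_lug: spare cast lug, T section 34 x 40 x 56 mm, standing beside the press; bystander; origin under its centre
- spare_dowel: spare steel dowel 12 mm across, 26 mm tall, standing upright beside the press; bystander; origin under its centre
- vee_block: dark steel channel block 70 x 50 x 42 mm; bystander; origin under its centre
- tray: open black tray 160 x 220 x 55 mm; bystander; origin under its centre
- wrench: open-ended wrench 180 mm long, lying; bystander
- hammer: hammer, lying; bystander
- flap_disc: reddish-brown grinding disc 114 mm across, 16 mm thick, lying; bystander

How it is judged (in metres and radians):
On the way, in this order (a step that is already met when the one before it is completed fails the run):
1. the pliers are locked: the handle stays closed (handle_grip less than 25 mm to the +y side of the press's centre line) with the robot off it (y of handle_grip in the frame of press below 0.025 m and contact force between each of the arm, the fingers and handle below 0.3 N), for 0.5 s.
2. the release lever is pulled (more than 0.06 rad) while the handle is still closed (value of joint release above 0.06 rad and y of handle_grip in the frame of press below 0.03 m).
At the end, for the whole second after the job is handed in: The dowel is home (stands out less than 1 mm), the pliers are open again (handle_grip more than 36 mm to the +y side of the press's centre line), and the release lever is let go, back at rest (under 0.08 rad) (value of joint dowel below 0.001 m and y of handle_grip in the frame of press above 0.036 m and value of joint release below 0.08 rad and velocity of joint release below 0.1 rad/s); the robot touches nothing.
It fails at once if the moving handle (its 8 mm bar) is pressed with more than 40 N (contact force between any of the fingers, the arm and handle_c0 above 40 N).
It fails at once if a bystander is moved more than 25 mm (distance of any of spare_lug, spare_dowel, vee_block, tray, wrench, hammer, flap_disc from where it was at the start of the episode above 0.025 m).
It also fails if it takes over 51 s, if anything falls off the work surface, if the arm or the gripper's body presses on something with over 40 N, if the wrist force passes 120 N, or if a joint passes its speed limit or range.

## Robot

A 6-joint arm with a two-finger parallel gripper is mounted at the origin on the work surface. World frame = base frame: x ahead of the robot, y to its left, z up, the work surface at z = 0. Lengths are in mm, angles in degrees, forces in N, time in s.
With the tool pointing down it reaches from about 350 to 850 mm from the base axis. Payload 8.1 kg.
Tool frame: the origin (TCP) lies midway between the tips of the shut fingers; the grasp point (between the pads) lies hold_point_z behind it (hold_point_z is the distance from the TCP to the grasp point, in mm); z points along the fingers, x is the direction in which the jaws open and shut, and the axes are right-handed (so a half turn about z gives the same grasp; the last joint's range is limited). The gripper opens to 85 mm and grips with 20 to 120 N. Pads are 22 mm wide; open, the fingers measure 114 mm over their backs; the gripper's body (76 mm by 85 mm) begins 54 mm behind the grasp point. The pads swing forward as they close: fully open they stand 13 mm farther back than shut.
Start: joints at [62.2, 7.471, 85.268, -0, 87.261, -4.893], TCP at [233.52, 552.697, 207.692] pointing down, gripper open.
Joint ranges: [-169.43, 169.43], [-51.17, 129.36], [1.28, 143.12], [-76.62, 256.62], [0, 156.53], [-152.29, 152.29]. Speed limits (degrees/s): [136.94, 136.94, 159.86, 180, 180, 180].

## Interface

Orientations are given as [roll, pitch, yaw] about the fixed x, y, z axes, in that order (R = Rz(yaw) Ry(pitch) Rx(roll)).
In Python, from bench import * gives the robot as it stands.
- The arm moves only by the shell command python3 -m pendant 'ROWS' [OPENING] [FORCE]. ROWS is JSON, a list that holds one entry, the list of rows, each a list of 4 numbers: the shift along the tool's x, y, z normalised to -1 to 1, where 1 is 0.02 m, then the turn about the tool's z normalised to -1 to 1, where 1 is 0.08 rad. A call has exactly 10 rows; each row shifts and turns the pose as measured when the row begins, along the tool's axes as they then stand; what a row does not reach is not made up. A row lasts 1/12 s, in which the tool goes at most 41.7 mm and 7.16 degrees, less where a joint would pass 70% of its speed; a pose out of reach is approached as far as the arm can. A call with a number of a shift or a turn outside -1 to 1 is refused whole. A call with a gripper value outside its range is refused whole. OPENING is the gripper's target within -1 to 1 (fully open at 1, half-way at 0, shut at -1), set as the call begins (- or left out, the last holds). The fingers move at their own pace and stop on an object; FORCE is the grip in N (left out, the last holds). Time passes only in rows, so rows that do not move let the fingers close, or fill a call up. It gives the time, the measured TCP pose, the force and the opening at its end, in the units of the state.
- sense(): the state, without advancing time (a new reading comes with each control period).
- snapshot(name): name is "scene" or "side" or "wrist"; returns the picture (400x640x3 uint8, red, green, blue); there is no depth.
- calibration(name): a dict with "mtx" (3x3 intrinsics, pixels), "world_to_cam" (4x4, takes a point from world to camera coordinates); the wrist camera has in their place "hand_eye" (4x4, takes a point from camera to tool coordinates, whose origin is the TCP and whose axes are the tool frame's). Camera axes: x right, y down, z forward; pixel columns grow to the right and rows downward; lengths in mm; the calibration is good to about 2 mm. A picture is of the moment at which its call begins: read the wrist's pose just before it. calibration takes no time and is no camera call.
- hand_in(): hands the job in, once; it reports no verdict.
The state is a dict: "time": time; "joint_pos": joint angles; "qd": joint speeds; "joint_efforts": joint torques, N m; "tool_pos": TCP position; "tcp_rot": TCP orientation; "ft_force": force on the tool from outside, world axes, zero at the start; "wrist_torque": the same for the moment, N m; "finger_gap": finger opening in mm.
Only numpy, scipy, OpenCV 4.12 (cv2) and the standard library are available. Lean on these libraries where they do the work, as an engineer would, in place of code of your own. Each camera call takes 0.05 s, during which the arm holds its last target.

## Working session

There is one attempt and no reset: what is moved stays moved. The work goes in short steps, Python scripts to look and compute and a shell command to move; the robot and the scene stay as the last step left them, time stands still between calls to the robot, and variables do not carry over. Pictures are saved under pics/ and viewed, and the job is handed in when it is done.

```bash
ls; mkdir -p pics; python3 - <<'E'
from bench import *
import cv2
print(sense())
for n in ("scene","side","wrist"):
    im=snapshot(n); cv2.imwrite(f"pics/{n}0.png",im[:,:,::-1])
    print(n,calibration(n))
E
```

```text
pics
{'time': 0.0, 'joint_pos': array([ 6.22014087e+01,  7.51470268e+00,  8.53308190e+01, -1.19303632e-03,
        8.72602561e+01, -4.89455030e+00]), 'qd': array([-0.01570731, -0.01978414, -0.02228487,  0.0089439 ,  0.07485456,
       -0.02509503]), 'joint_efforts': array([-3.33688340e-04, -5.69387734e+01, -5.00555134e+01, -1.74591892e-04,
        1.45450851e-02,  1.95545323e-05]), 'tool_pos': array([233.23551758, 552.16484389, 206.63393054]), 'tcp_rot': array([-1.79992162e+02,  1.05493699e-01,  6.70960243e+01]), 'ft_force': array([-0.21754805,  0.77905038,  0.75016759]), 'wrist_torque': array([-0.00662851, -0.05016113, -0.06144341]), 'finger_gap': 84.94633583101536}
scene {'mtx': array([[435.83732356,   0.        , 321.39262552],
       [  0.        , 435.83732356, 187.37280526],
       [  0.        ,   0.        ,   1.        ]]), 'world_to_cam': array([[-1.33854089e-01,  9.90858064e-01, -1.68338815e-02,
         8.27089421e+01],
       [ 5.44130452e-01,  5.92877612e-02, -8.36903228e-01,
        -2.15604643e+02],
       [-8.28254269e-01, -1.21182747e-01, -5.47091956e-01,
         1
[... 451 characters left out ...]
+02],
       [ 5.85172935e-01,  5.92822064e-01, -5.53294349e-01,
         9.70462098e+02],
       [ 0.00000000e+00,  0.00000000e+00,  0.00000000e+00,
         1.00000000e+00]])}
wrist {'mtx': array([[316.34319815,   0.        , 315.08384855],
       [  0.        , 316.34319815, 199.03620373],
       [  0.        ,   0.        ,   1.        ]]), 'hand_eye': array([[ 9.99999815e-01,  4.89483551e-04,  3.60440156e-04,
         1.15588897e+00],
       [-5.66856179e-04,  9.65024752e-01,  2.62158171e-01,
        -6.51925837e+01],
       [-2.19511559e-04, -2.62158327e-01,  9.65024851e-01,
        -1.65776420e+02],
       [ 0.00000000e+00,  0.00000000e+00,  0.00000000e+00,
         1.00000000e+00]])}
```

View pics/scene0.png

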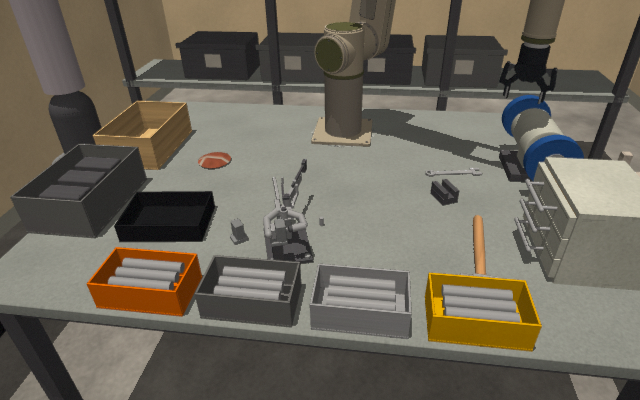

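View pics/side0.png

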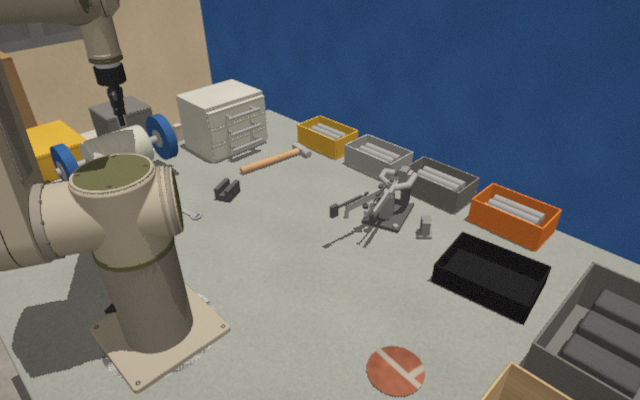

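View pics/wrist0.png

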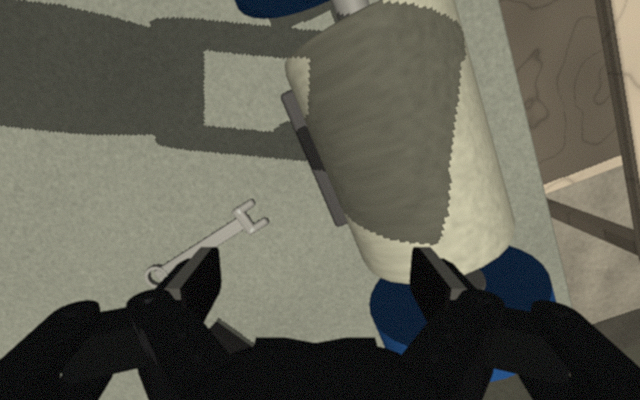

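```bash
python3 - <<'E'
import cv2
a=cv2.imread("pics/scene0.png")[140:270,210:350]; cv2.imwrite("pics/sc_crop.png",cv2.resize(a,None,fx=4.5,fy=4.5,interpolation=cv2.INTER_CUBIC))
a=cv2.imread("pics/side0.png")[155:255,315:445]; cv2.imwrite("pics/si_crop.png",cv2.resize(a,None,fx=6,fy=6,interpolation=cv2.INTER_CUBIC))
E
```

```text
(no output)
```

View pics/sc_crop.png

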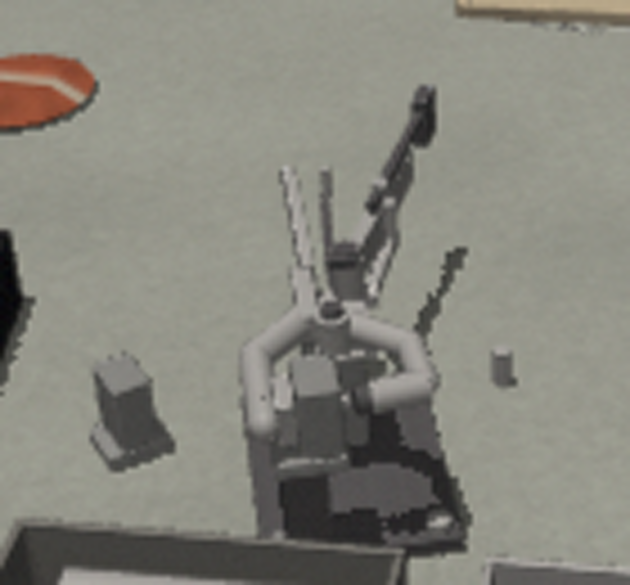

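View pics/si_crop.png

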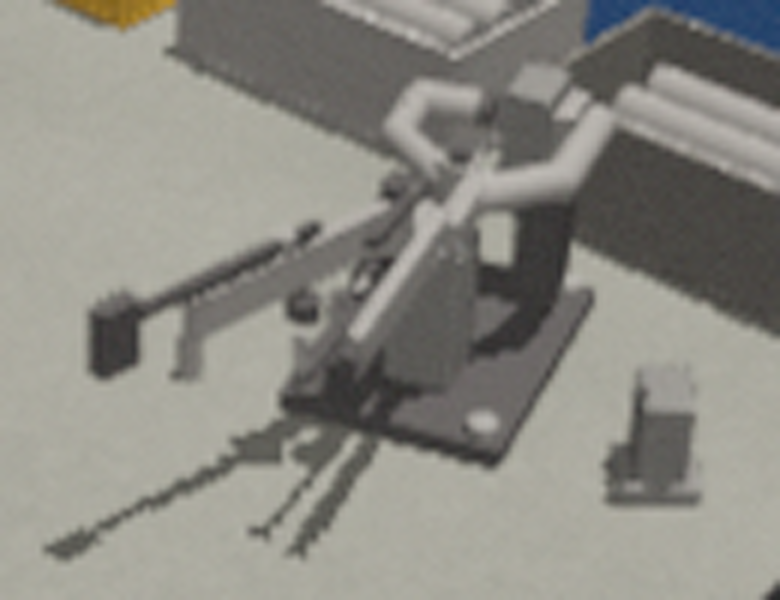

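```bash
cat > h.py <<'E'
from bench import *
import numpy as np, cv2
from scipy.spatial.transform import Rotation as R
def ray(name,uv,z,T=None):
    c=calibration(name);K=c["mtx"]
    d=np.linalg.solve(K,[uv[0],uv[1],1.])
    if name=="wrist":
        s=T; Rt=R.from_euler('xyz',s["tcp_rot"],degrees=True).as_matrix()
        H=c["hand_eye"]; o=Rt@H[:3,3]+s["tool_pos"]; d=Rt@H[:3,:3]@d
    else:
        M=c["world_to_cam"]; o=-M[:3,:3].T@M[:3,3]; d=M[:3,:3].T@d
    return o+d*(z-o[2])/d[2]
def brief():
    s=sense(); print("t%.2f"%s["time"],"tcp",np.round(s["tool_pos"],1),"rot",np.round(s["tcp_rot"],1),"F",np.round(s["ft_force"],1),"M",np.round(s["wrist_torque"],2),"gap",round(s["finger_gap"],1),"q",np.round(s["joint_pos"],1)); return s
E
python3 - <<'E'
from h import *
sc=lambda x,y:(x/4.5+210,y/4.5+140)
si=lambda x,y:(x/6+315,y/6+155)
for n,p,z in [("fix end",(288,168),116),("blade",(426,90),132),("blade bot",(424,145),98),("plate L",(262,540),12),("plate R",(465,545),12),("spare lug",(135,465),0),("sp dowel",(505,385),0)]:
    print(n,ray("scene",sc(*p),z).round(0))
for n,p,z in [("fix end",(352,325),116),("blade",(115,305),132),("plate L",(490,462),0),("plate far R",(590,290),12),("plate near",(282,395),12),("splug",(655,500),0)]:
    print(n,ray("side",si(*p),z).round(0))
E
```

```text
fix end [ 539. -139.  116.]
blade [464. -66. 132.]
blade bot [475. -67.  98.]
plate L [ 754. -113.   12.]
plate R [745.  -2.  12.]
spare lug [ 688. -205.    0.]
sp dowel [589.  -2.   0.]
fix end [ 536. -141.  116.]
blade [460. -76. 132.]
plate L [ 628. -154.    0.]
plate far R [ 761. -114.   12.]
plate near [588. -62.  12.]
splug [ 658. -224.    0.]
```

```bash
python3 -m pendant '[[[0,0,-1,0],[0,0,-1,0],[-0.4,0.46,-1,0],[-0.86,1,-0.6,0],[-0.86,1,-0.4,0],[-0.86,1,-0.4,0],[-0.86,1,0,0],[-0.86,1,0,0],[-0.86,1,0,0],[-0.86,1,0,0]]]' -1 30
```

```text
time: 0.98
tool_pos: [319.9, 370.9, 294.3]
tcp_rot: [-179.9, 0.6, 67.6]
ft_force: [0.5, -0.1, -0.2]
finger_gap: -0.1
```

```bash
python3 -m pendant '[[[-0.87,1,0,0],[-0.87,1,0,0],[-0.87,1,0,0],[-0.87,1,0,0],[-0.87,1,0,0],[-0.87,1,0,0],[-0.87,1,0,0],[-0.87,1,0,0],[-0.87,1,0,0],[-0.87,1,0,0]]]'
python3 -m pendant '[[[-0.87,1,0,0],[-0.87,1,0,0],[-0.87,1,0,0],[-0.87,1,0,0],[-0.87,1,0,0],[-0.87,1,0,0],[-0.87,1,0,0],[-0.87,1,0,0],[0,0,0,1],[0,0,0,1]]]'
python3 -m pendant '[[[0,0,0,1],[0,0,0,1],[0,0,0,1],[0,0,0,1],[0,0,0,1],[0,0,0,1],[0,0,0,1],[0,0,0,1],[0,0,0,0.3],[0,0,0,0]]]'
python3 - <<'E'
from h import *
s=brief(); cv2.imwrite("pics/w1.png",snapshot("wrist")[:,:,::-1])
import pickle; pickle.dump(s,open("s1.pkl","wb"))
E
```

```text
time: 1.82
tool_pos: [440.7, 120.7, 293.8]
tcp_rot: [-179.8, 0.7, 67.6]
ft_force: [0.9, 1.6, 0.5]
finger_gap: 0.6
time: 2.65
tool_pos: [538.5, -85.2, 291.0]
tcp_rot: [-179.7, 0.9, 58.0]
ft_force: [-0.2, -0.6, 0.2]
finger_gap: -0.1
time: 3.48
tool_pos: [536.6, -87.0, 286.0]
tcp_rot: [179.9, 1.3, 17.5]
ft_force: [0.1, 0.2, -1.8]
finger_gap: -0.1
t3.48 tcp [536.6 -87.  286. ] rot [179.9   1.3  17.5] F [ 0.1  0.2 -1.8] M [ 0.02 -0.04 -0.03] gap -0.1 q [-14.1  -1.2  86.2  -0.7  96.1 -31.7]
```

View pics/w1.png

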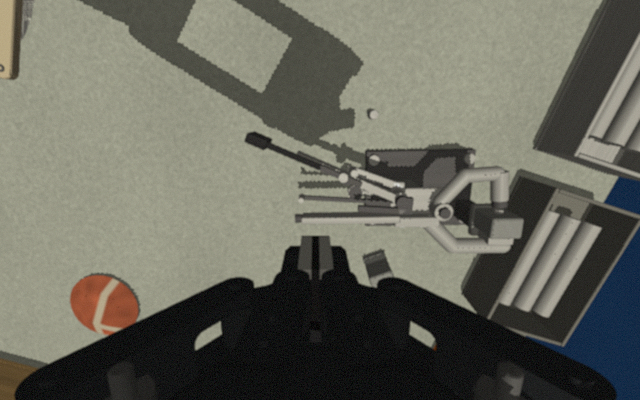

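```bash
python3 - <<'E'
import cv2
a=cv2.imread("pics/w1.png")[120:260,235:395]; cv2.imwrite("pics/w1c.png",cv2.resize(a,None,fx=5,fy=4.2857,interpolation=cv2.INTER_CUBIC))
E
```

```text
(no output)
```

View pics/w1c.png

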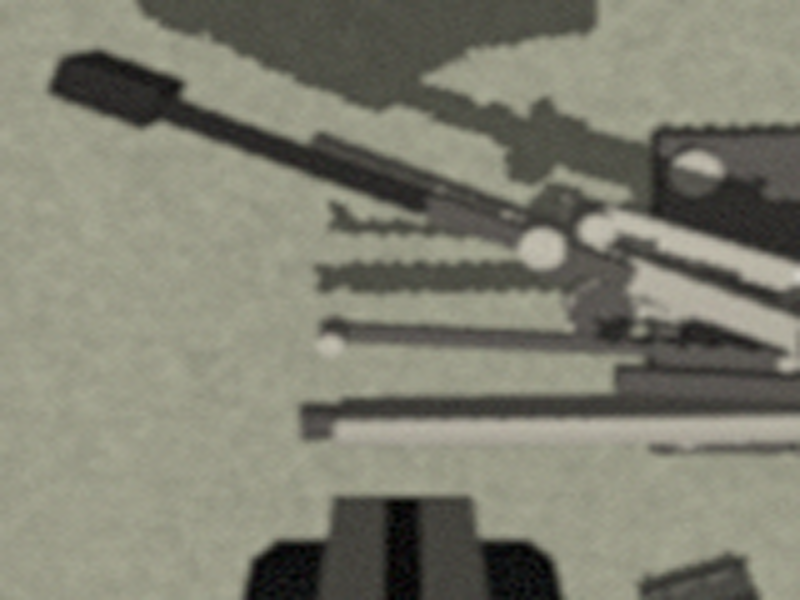

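```bash
python3 - <<'E'
from h import *
import pickle
s=pickle.load(open("s1.pkl","rb"))
c=lambda x,y:(x/5+235,y/4.2857+120)
A=ray("wrist",c(332,430),116,s);B=ray("wrist",c(700,426),116,s);C=ray("wrist",c(105,88),132,s)
E1=ray("wrist",c(50,92),132,s);E2=ray("wrist",c(143,125),132,s)
# handle inner lower edge? lever bar end
print(A,B,C,E1,E2, np.linalg.norm(E1-E2))
yaw=np.arctan2(*(B-A)[[1,0]]); print("yaw",np.degrees(yaw), "blade yaw",np.degrees(np.arctan2(*(E2-E1)[[1,0]])))
cs,sn=np.cos(yaw),np.sin(yaw); Rm=np.array([[cs,-sn],[sn,cs]])
o=A[:2]-Rm@np.array([-118,-10]); print("origin",o, "blade in press",Rm.T@(C[:2]-o), "plate corner?",)
for n,p,z in [("plate back-right",c(657,128),12),("plate front right",(475,149),12)]:
    print(n,Rm.T@(ray("wrist",p,z,s)[:2]-o))
print("expected blade", -167*np.cos(.411), 12+167*np.sin(.411))
E
```

```text
[ 534.95919677 -139.7023339   116.        ] [ 612.77951768 -113.28982292  116.        ] [466.49732691 -67.40163799 132.        ] [456.17588015 -71.65565942 132.        ] [476.01372864 -73.38403716 132.        ] 19.91299883045629
yaw 18.747406505373416 blade yaw -4.979336139102815
origin [643.48470281 -92.30808806] blade in press [-159.59240535   80.4681716 ] plate corner?
plate back-right [-32.82592352  55.34907835]
plate front right [115.02381718  53.79750016]
expected blade -153.09253308411195 78.72088364140635
```

```bash
python3 -m pendant '[[[0,-1,0.5,0],[0,-1,0.8,0],[0,-0.8,1,0],[0,0,1,0],[0,0,1,0],[0,0,1,0],[0,0,1,0],[0,0,1,0],[0,0,0.8,0],[0,0,0,0]]]'
python3 - <<'E'
from h import *
s=brief(); cv2.imwrite("pics/w2.png",snapshot("wrist")[:,:,::-1])
import pickle; pickle.dump(s,open("s2.pkl","wb"))
cv2.imwrite("pics/si2.png",cv2.resize(snapshot("side")[155:255,315:445],None,fx=6,fy=6,interpolation=cv2.INTER_CUBIC)[:,:,::-1])
E
```

```text
time: 4.37
tool_pos: [515.7, -32.5, 117.9]
tcp_rot: [179.9, 1.1, 18.5]
ft_force: [-1.2, 1.4, -1.0]
finger_gap: 0.3
t4.37 tcp [515.7 -32.5 117.9] rot [179.9   1.1  18.5] F [-1.2  1.4 -1. ] M [ 0.01  0.01 -0.01] gap 0.3 q [ -8.8  -0.9 103.5  -0.7  78.3 -27.1]
```

View pics/w2.png

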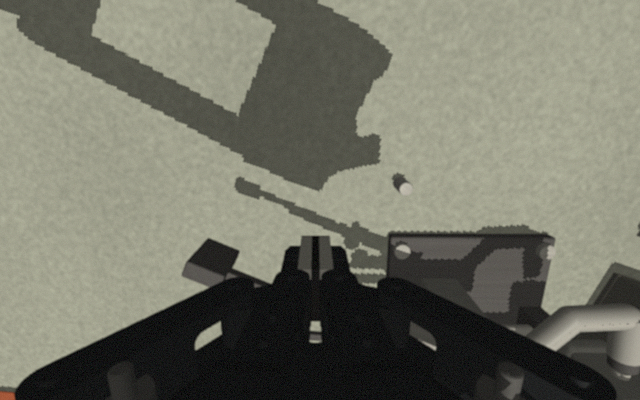

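View pics/si2.png

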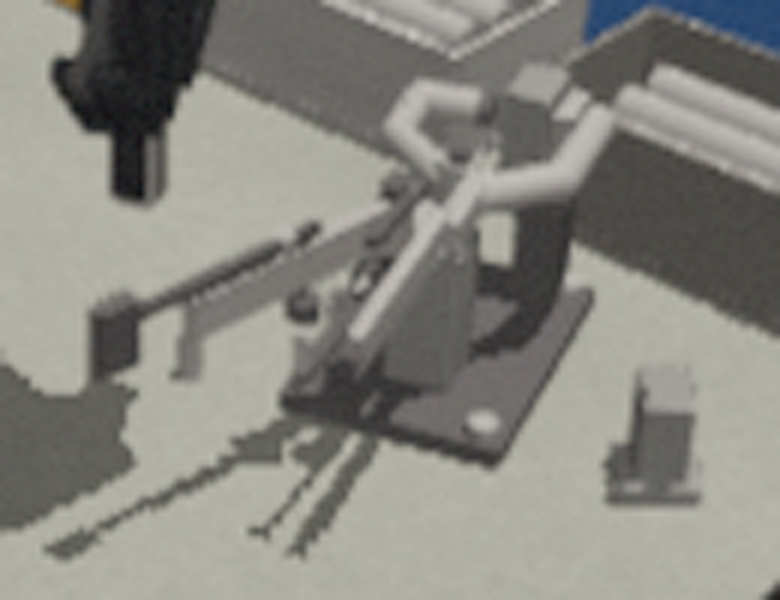

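```bash
python3 -m pendant '[[[0,0,0.3,0],[0,0,0.3,0],[0,0,0.2,0],[0,0.25,0,0],[0,0.2,0,0],[0,0.2,0,0],[0,0.1,0,0],[0,0.1,0,0],[0,0,0,0],[0,0,0,0]]]'
```

```text
time: 5.3
tool_pos: [528.4, -52.3, 111.2]
tcp_rot: [179.4, 0.4, 18.5]
ft_force: [-1.1, 0.5, 0.3]
finger_gap: 0.0
```

```bash
python3 -m pendant '[[[0,0,0.25,0],[0,0,0.25,0],[0,0,0.25,0],[0,0,0.1,0],[0,0,0,0],[0,0,0,0],[0,0,0,0],[0,0,0,0],[0,0,0,0],[0,0,0,0]]]'; python3 - <<'E'
from h import *
s=brief(); cv2.imwrite("pics/si3.png",cv2.resize(snapshot("side")[155:255,315:445],None,fx=6,fy=6,interpolation=cv2.INTER_CUBIC)[:,:,::-1])
E
```

```text
time: 6.13
tool_pos: [527.6, -51.8, 91.7]
tcp_rot: [179.5, 0.4, 18.5]
ft_force: [0.2, 0.2, -0.3]
finger_gap: 0.2
t6.13 tcp [527.6 -51.8  91.7] rot [179.5   0.4  18.5] F [ 0.2  0.2 -0.3] M [0.02 0.01 0.03] gap 0.2 q [-10.7   1.9 103.6  -0.7  74.7 -29. ]
```

View pics/si3.png

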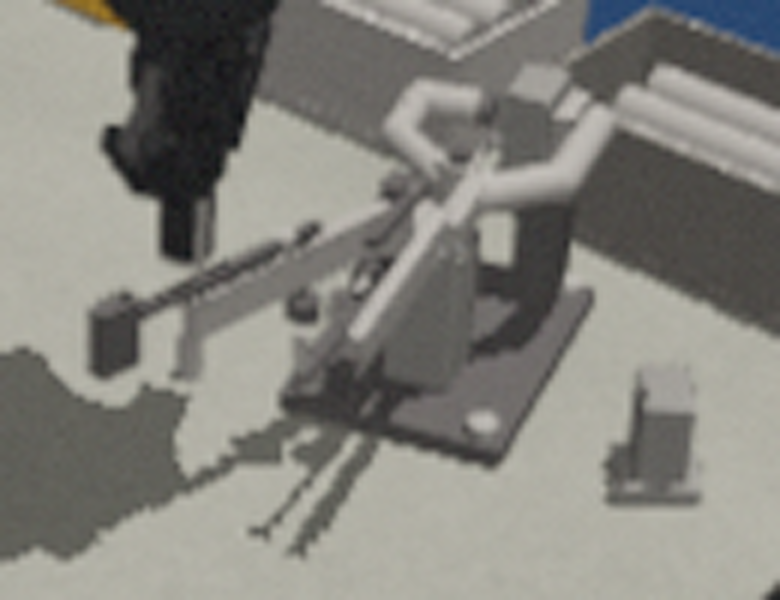

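```bash
python3 -m pendant '[[[0,0.1,-0.15,0],[0,0.1,-0.1,0],[0,0.1,-0.05,0],[0,0.1,0,0],[0,0.1,0,0],[0,0.1,0,0],[0,0.1,0,0],[0,0.1,0,0],[0,0.1,0,0],[0,0.1,0,0]]]'
```

```text
time: 7.02
tool_pos: [535.8, -72.3, 100.4]
tcp_rot: [179.5, 0.3, 18.5]
ft_force: [-0.5, 1.6, 1.8]
finger_gap: -0.0
```

```bash
python3 - <<'E'
from h import *
s=brief(); cv2.imwrite("pics/si4.png",cv2.resize(snapshot("side")[155:255,315:445],None,fx=6,fy=6,interpolation=cv2.INTER_CUBIC)[:,:,::-1])
cv2.imwrite("pics/sc4.png",cv2.resize(snapshot("scene")[140:270,210:350],None,fx=4.5,fy=4.5,interpolation=cv2.INTER_CUBIC)[:,:,::-1])
E
```

```text
t7.02 tcp [535.8 -72.3 100.4] rot [179.5   0.3  18.5] F [-0.5  1.6  1.8] M [0.26 0.08 0.02] gap -0.0 q [-12.7   2.8 101.7  -0.6  75.5 -31.1]
```

View pics/si4.png

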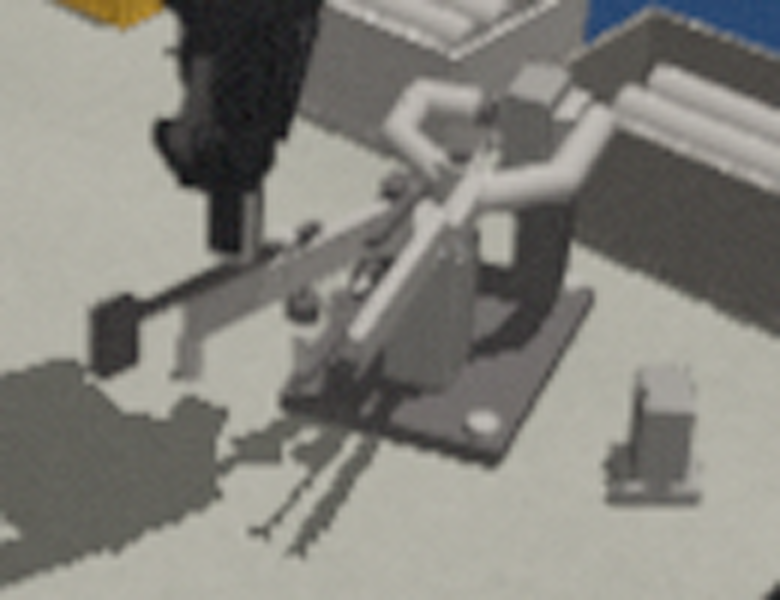

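View pics/sc4.png

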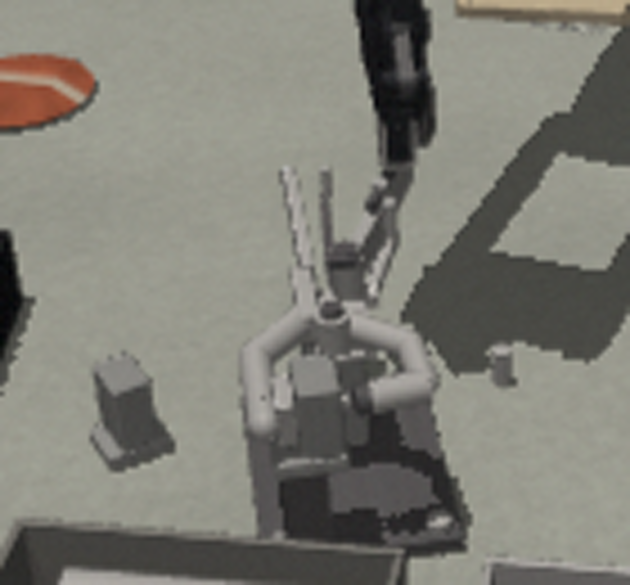

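```bash
python3 - <<'E'
from h import *
s=sense(); c=calibration("side");M=c["world_to_cam"]
o=np.array([637.8,-94.2]);a=np.radians(18.75);Rm=np.array([[np.cos(a),-np.sin(a)],[np.sin(a),np.cos(a)]])
def pr(n,p):
    c=calibration(n);M=c["world_to_cam"];q=c["mtx"]@(M[:3,:3]@p+M[:3,3]);q=q[:2]/q[2]
    return (q-[315,155])*6 if n=="side" else (q-[210,140])*4.5
def P(x,y,z): return np.append(o+Rm@np.array([x,y]),z)
for n in("side","scene"):
    print(n,"tcp",pr(n,s["tool_pos"]).round(), "tip-11y",pr(n,P(-89.6,42.4,100.4)).round())
    for k,p in {"handle end top":P(-114.5,62,116),"handle end bot":P(-114.5,62,94),"fix end top":P(-118,-10,116),"blade top":P(-153,79,132),"handle top 90":P(-82.5,48,116),"lever top 90":P(-82.5,48,122)}.items(): print(k,pr(n,p).round())
E
```

```text
side tcp [229. 292.] tip-11y [252. 298.]
handle end top [188. 286.]
handle end bot [187. 329.]
fix end top [343. 332.]
blade top [114. 291.]
handle top 90 [247. 257.]
lever top 90 [248. 245.]
scene tcp [398. 193.] tip-11y [381. 195.]
handle end top [405. 149.]
handle end bot [407. 179.]
fix end top [288. 159.]
blade top [422.  93.]
handle top 90 [390. 178.]
lever top 90 [390. 170.]
```

```bash
python3 -m pendant '[[[0,0.05,0,0],[0,0.05,0,0],[0,0.05,0,0],[0,0.05,0,0],[0,0.05,0,0],[0,0.05,0,0],[0,0.05,0,0],[0,0.05,0,0],[0,0.05,0,0],[0,0.05,0,0]]]'; python3 -c "
from h import *
brief()"
```

```text
time: 7.95
tool_pos: [539.2, -82.2, 100.4]
tcp_rot: [179.5, 0.3, 18.5]
ft_force: [-0.7, 0.7, 2.1]
finger_gap: 0.1
t7.95 tcp [539.2 -82.2 100.4] rot [179.5   0.3  18.5] F [-0.7  0.7  2.1] M [ 0.21  0.13 -0.04] gap 0.1 q [-13.6   3.5 100.9  -0.6  75.5 -32. ]
```

```bash
python3 - <<'E'
from h import *
cv2.imwrite("pics/si5.png",cv2.resize(snapshot("side")[155:255,315:445],None,fx=6,fy=6,interpolation=cv2.INTER_CUBIC)[:,:,::-1])
E
```

```text
(no output)
```

View pics/si5.png

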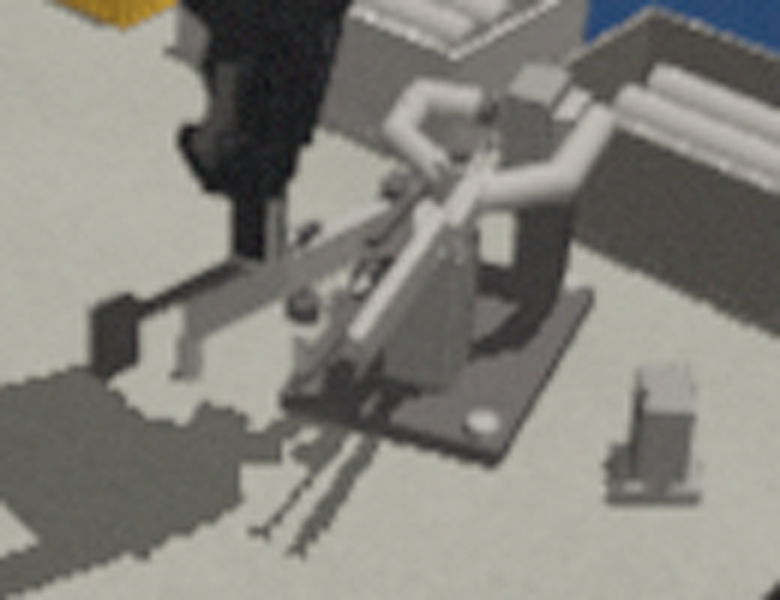

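```bash
python3 - <<'E'
from h import *
cv2.imwrite("pics/sc5.png",cv2.resize(snapshot("scene")[140:270,210:350],None,fx=4.5,fy=4.5,interpolation=cv2.INTER_CUBIC)[:,:,::-1])
cv2.imwrite("pics/w5.png",snapshot("wrist")[:,:,::-1])
E
```

```text
(no output)
```

View pics/sc5.png

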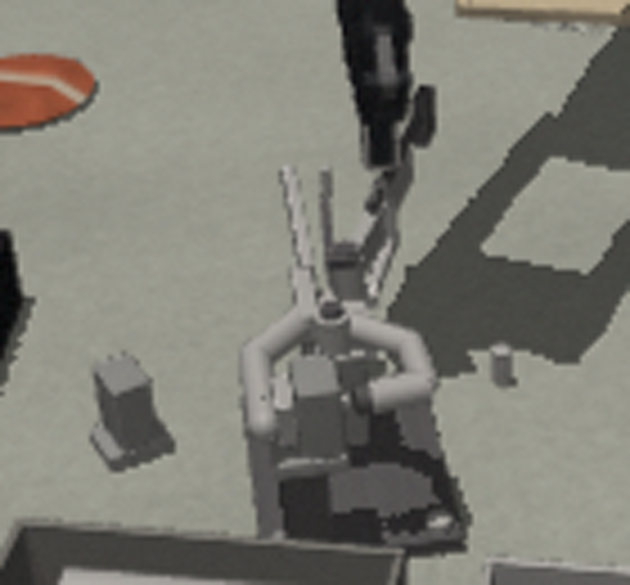

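View pics/w5.png

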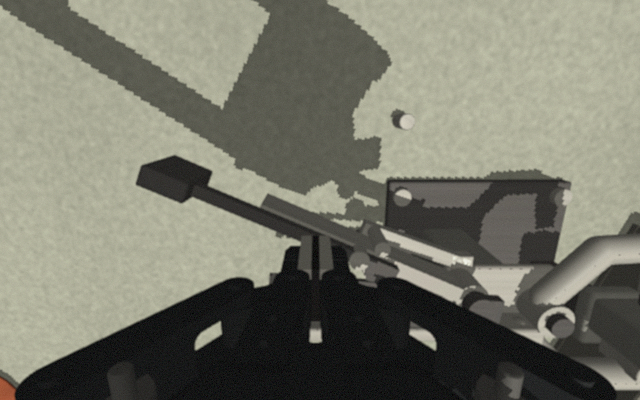

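```bash
python3 - <<'E'
from h import *
def pr(n,p):
    c=calibration(n);M=c["world_to_cam"];q=c["mtx"]@(M[:3,:3]@np.array(p)+M[:3,3]);q=q[:2]/q[2]
    return (q-[315,155])*6 if n=="side" else (q-[210,140])*4.5
for p in ([515.7,-32.5,117.9],[527.6,-51.8,91.7],[535.8,-72.3,100.4],[539.2,-82.2,100.4]): print(pr("side",p).round(), pr("side",np.add(p,[0,0,20])).round(),pr("scene",p).round(),pr("scene",np.add(p,[0,0,20])).round())
E
```

```text
[131. 242.] [131. 203.] [468. 155.] [467. 127.]
[181. 297.] [182. 260.] [435. 200.] [434. 172.]
[228. 292.] [230. 254.] [399. 193.] [397. 165.]
[251. 298.] [252. 259.] [382. 195.] [380. 167.]
```

```bash
python3 -m pendant '[[[0,0,-0.4,0],[0,-0.5,-0.1,0],[0,-0.6,0,0],[0,-0.6,0,0],[0,-0.5,0,0],[0,-0.1,0.3,0],[0,0,0.5,0],[0,0,0.4,0],[0,0,0.2,0],[0,0,0,0]]]'; python3 -c "
from h import *
s=brief();cv2.imwrite('pics/w6.png',snapshot('wrist')[:,:,::-1])"
```

```text
time: 8.93
tool_pos: [521.4, -33.0, 78.7]
tcp_rot: [179.5, 0.4, 18.7]
ft_force: [-0.5, 0.4, -0.8]
finger_gap: -0.3
t8.93 tcp [521.4 -33.   78.7] rot [179.5   0.4  18.7] F [-0.5  0.4 -0.8] M [ 0.   -0.03  0.02] gap -0.3 q [ -8.8   1.5 105.5  -0.6  73.2 -27.3]
```

View pics/w6.png

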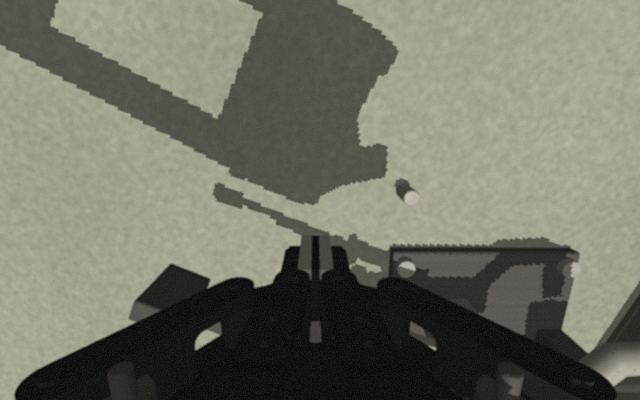

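```bash
python3 -m pendant '[[[0,0.15,0.1,0],[0,0.15,0,0],[0,0.15,0,0],[0,0.15,0,0],[0,0.1,0,0],[0,0.08,0,0],[0,0.05,0,0],[0,0.05,0,0],[0,0.05,0,0],[0,0.05,0,0]]]'; python3 -c "
from h import *
s=brief()"
```

```text
time: 9.82
tool_pos: [529.6, -55.7, 78.1]
tcp_rot: [179.4, 0.3, 18.5]
ft_force: [-0.4, 0.1, -0.6]
finger_gap: 0.3
t9.82 tcp [529.6 -55.7  78.1] rot [179.4   0.3  18.5] F [-0.4  0.1 -0.6] M [-0.03  0.06  0.05] gap 0.3 q [-11.1   2.9 104.   -0.7  73.  -29.3]
```

```bash
python3 -m pendant '[[[0,0.05,0,0],[0,0.05,0,0],[0,0.05,0,0],[0,0.05,0,0],[0,0.05,0,0],[0,0.05,0,0],[0,0.05,0,0],[0,0.05,0,0],[0,0.05,0,0],[0,0.05,0,0]]]'; python3 -c "
from h import *
s=brief()"
```

```text
time: 10.65
tool_pos: [531.2, -60.9, 77.8]
tcp_rot: [179.9, 0.4, 18.6]
ft_force: [-2.1, 6.1, 3.5]
finger_gap: -0.1
t10.65 tcp [531.2 -60.9  77.8] rot [179.9   0.4  18.6] F [-2.1  6.1  3.5] M [ 0.99  0.42 -0.03] gap -0.1 q [-11.9   3.6 103.4  -0.3  73.3 -30.4]
```

```bash
python3 -m pendant '[[[0,0.08,0,0],[0,0.08,0,0],[0,0.08,0,0],[0,0.08,0,0],[0,0.08,0,0],[0,0.08,0,0],[0,0.08,0,0],[0,0.08,0,0],[0,0.08,0,0],[0,0.08,0,0]]]'; python3 -c "
from h import *
s=brief()"
```

```text
time: 11.48
tool_pos: [531.9, -61.7, 77.6]
tcp_rot: [-178.6, 0.6, 18.9]
ft_force: [-4.3, 9.2, 4.6]
finger_gap: 0.2
t11.48 tcp [531.9 -61.7  77.6] rot [-178.6    0.6   18.9] F [-4.3  9.2  4.6] M [ 1.4   0.69 -0.15] gap 0.2 q [-12.8   4.5 102.4   0.9  74.3 -31.9]
```

```bash
python3 -m pendant '[[[0,0.14,0,0],[0,0.14,0,0],[0,0.14,0,0],[0,0.14,0,0],[0,0.14,0,0],[0,0.14,0,0],[0,0.14,0,0],[0,0.14,0,0],[0,0.14,0,0],[0,0.14,0,0]]]'; python3 -c "
from h import *
s=brief()"
```

```text
time: 12.32
tool_pos: [533.3, -64.2, 77.1]
tcp_rot: [-176.1, 0.9, 19.4]
ft_force: [-6.3, 14.2, 7.1]
finger_gap: 0.2
t12.32 tcp [533.3 -64.2  77.1] rot [-176.1    0.9   19.4] F [-6.3 14.2  7.1] M [ 2.13  0.95 -0.08] gap 0.2 q [-14.3   6.4 100.6   2.8  75.9 -34.5]
```

```bash
python3 -m pendant '[[[0,-0.3,0,0],[0,-0.7,0,0],[0,-0.8,0,0],[0,0,-0.8,0],[0,0,-1,0],[0,0,-1,1],[0,0,-1,1],[0,0,0,1],[0,0,0,1],[0,0,0,1]]]'; python3 -m pendant '[[[0,0,0,1],[0,0,0,1],[0,0,0,1],[0,0,0,1],[0,0,0,1],[0,0,0,1],[0,0,0,1],[0,0,0,1],[0,0,0,1],[0,0,0,1]]]' 1 25; python3 -c "
from h import *
s=brief()"
```

```text
time: 13.15
tool_pos: [522.0, -30.0, 158.6]
tcp_rot: [-177.0, 2.3, -4.2]
ft_force: [0.0, -0.6, 0.6]
finger_gap: 0.1
time: 13.98
tool_pos: [521.0, -28.3, 159.7]
tcp_rot: [-179.8, 3.3, -52.5]
ft_force: [-0.0, -0.4, -0.5]
finger_gap: 85.4
t13.98 tcp [521.  -28.3 159.7] rot [-179.8    3.3  -52.5] F [-0.  -0.4 -0.5] M [-0.02 -0.   -0.  ] gap 85.4 q [-10.5  -0.9  99.1   2.3  84.1  41.7]
```

```bash
python3 -m pendant '[[[0.95,0.2,0,0],[0.95,0.2,0,0],[0.95,0.2,0,0],[0.95,0.2,0,0],[0,0,0,1],[0,0,0,1],[0,0,0,1],[0,0,0,1],[0,0,0,0],[0,0,0,0]]]'; python3 -c "
from h import *
s=brief();cv2.imwrite('pics/w7.png',snapshot('wrist')[:,:,::-1])
cv2.imwrite('pics/si7.png',cv2.resize(snapshot('side')[135:255,305:445],None,fx=5,fy=5,interpolation=cv2.INTER_CUBIC)[:,:,::-1])"
```

```text
time: 14.82
tool_pos: [554.3, -99.7, 155.0]
tcp_rot: [179.0, 2.7, -71.9]
ft_force: [-0.0, 0.1, 0.3]
finger_gap: 85.7
t14.82 tcp [554.3 -99.7 155. ] rot [179.    2.7 -71.9] F [-0.   0.1  0.3] M [-0.02 -0.02  0.  ] gap 85.7 q [-16.6   5.8  92.7   1.7  83.9  55.1]
```

View pics/w7.png

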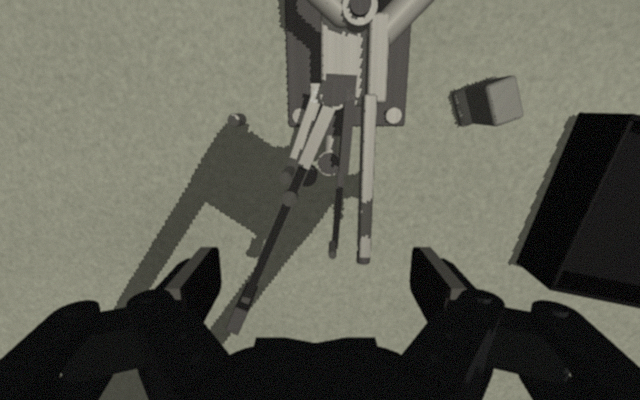

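View pics/si7.png

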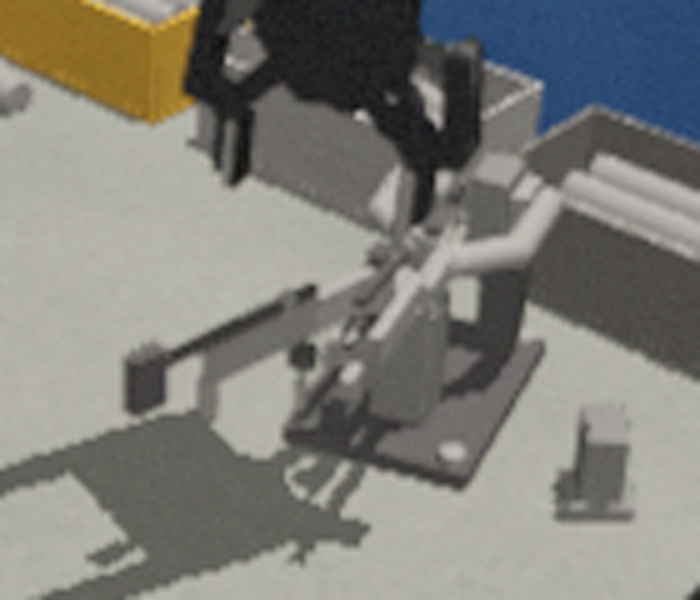

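```bash
cat >> h.py <<'E'
O=np.array([637.8,-94.2]);_a=np.radians(18.75);RM=np.array([[np.cos(_a),-np.sin(_a)],[np.sin(_a),np.cos(_a)]])
def topress(w): return RM.T@(np.asarray(w)[:2]-O)
def tip(s,d):  # point d mm behind the TCP, press frame
    z=R.from_euler('xyz',s["tcp_rot"],degrees=True).as_matrix()[:,2]; p=s["tool_pos"]-d*z
    return np.append(topress(p),p[2])
E
python3 - <<'E'
from h import *
s=sense()
for n,uv,z in [("fix end",(363,262),116),("fix fwd",(370,97),116),("blade top",(240,322),132),("plate R",(408,125),12),("plate L",(290,125),12),("handle fwd",(318,100),116)]:
    print(n,topress(ray("wrist",uv,z,s)).round(1))
print(tip(s,0).round(1),tip(s,33).round(1))
# where would tool points (±42.5,0,-33) project
c=calibration("wrist");H=np.linalg.inv(c["hand_eye"])
for d in (0,15,20,25,33):
  for x in(-42.5,42.5):
    q=c["mtx"]@(H[:3,:3]@[x,0,-d]+H[:3,3]); print(d,x,(q[:2]/q[2]).round())
E
```

```text
fix end [-115.2   -9.8]
fix fwd [ -4.5 -10.5]
blade top [-154.9   76.6]
plate R [-26.7 -59. ]
plate L [-25.8  52. ]
handle fwd [-5.9 21.1]
[-80.7  21.6 155. ] [-80.2  20.1 187.9]
0 -42.5 [240. 238.]
0 42.5 [391. 238.]
15 -42.5 [233. 249.]
15 42.5 [398. 249.]
20 -42.5 [231. 253.]
20 42.5 [400. 253.]
25 -42.5 [228. 258.]
25 42.5 [403. 258.]
33 -42.5 [223. 265.]
33 42.5 [408. 265.]
```

```bash
python3 -m pendant '[[[0.05,0,0.6,0],[0.05,0,0.7,0],[0.05,0,0.6,0],[0,0,0.2,0],[0,0,0,0],[0,0,0,0],[0,0,0,0],[0,0,0,0],[0,0,0,0],[0,0,0,0]]]'; python3 -c "
from h import *
s=brief();print(tip(s,33));cv2.imwrite('pics/w8.png',snapshot('wrist')[:,:,::-1])"
```

```text
time: 15.75
tool_pos: [554.1, -100.5, 109.6]
tcp_rot: [179.1, 2.7, -71.4]
ft_force: [-0.2, -0.9, -0.4]
finger_gap: 85.3
t15.75 tcp [ 554.1 -100.5  109.6] rot [179.1   2.7 -71.4] F [-0.2 -0.9 -0.4] M [-0.09  0.02  0.01] gap 85.3 q [-16.7   7.8  95.3   1.7  79.1  54.4]
[-80.75221331  19.36781198 142.51508938]
```

View pics/w8.png

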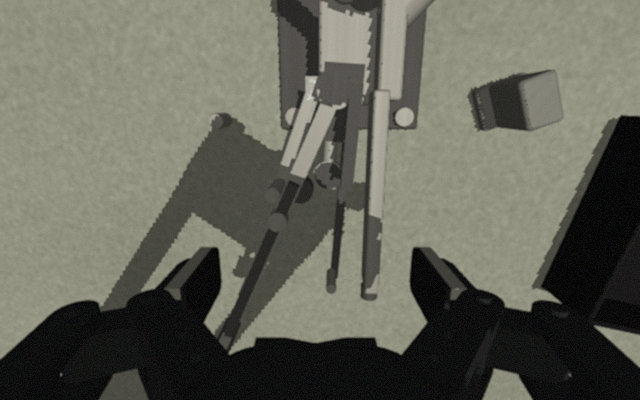

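```bash
python3 -m pendant '[[[0.03,0,0.5,0],[0.03,0,0.6,0],[0.03,0,0.6,0],[0,0,0.2,0],[0,0,0,0],[0,0,0,0],[0,0,0,0],[0,0,0,0],[0,0,0,0],[0,0,0,0]]]'; python3 -c "
from h import *
s=brief();print(tip(s,33));cv2.imwrite('pics/w9.png',snapshot('wrist')[:,:,::-1])"
```

```text
time: 16.63
tool_pos: [553.3, -100.7, 67.1]
tcp_rot: [179.1, 2.7, -71.4]
ft_force: [0.1, 1.2, 0.5]
finger_gap: 85.3
t16.63 tcp [ 553.3 -100.7   67.1] rot [179.1   2.7 -71.4] F [0.1 1.2 0.5] M [-0.02  0.05  0.  ] gap 85.3 q [-16.7  10.3  97.4   1.7  74.7  54.2]
[-81.62483181  19.43706    100.02872534]
```

View pics/w9.png

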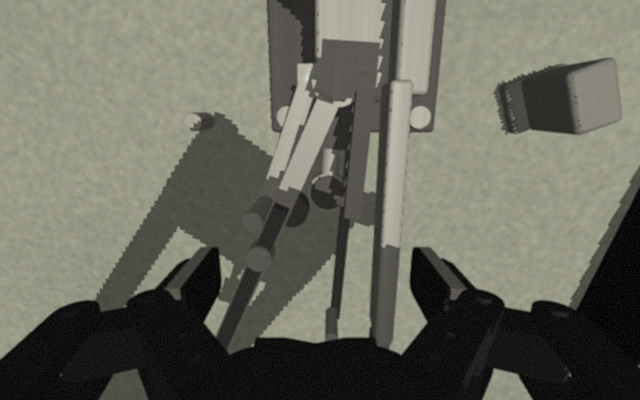

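```bash
python3 -m pendant '[[[0.02,0,0,0],[0.02,0,0,0],[0.02,0,0,0],[0.02,0,0,0],[0.02,0,0,0],[0.02,0,0,0],[0.02,0,0,0],[0.02,0,0,0],[0.02,0,0,0],[0.02,0,0,0]]]' 0.5 28; python3 -c "
from h import *
s=brief();print(tip(s,30))"
```

```text
time: 17.52
tool_pos: [554.5, -102.7, 68.6]
tcp_rot: [179.1, 2.9, -71.4]
ft_force: [-3.6, 3.8, 1.9]
finger_gap: 64.1
t17.52 tcp [ 554.5 -102.7   68.6] rot [179.1   2.9 -71.4] F [-3.6  3.8  1.9] M [ 0.4   0.34 -0.14] gap 64.1 q [-16.9  10.5  97.    1.9  75.   53.9]
[-81.11477436  17.26540566  98.609068  ]
```

```bash
python3 -m pendant '[[[0.03,0,0,0],[0.03,0,0,0],[0.03,0,0,0],[0.03,0,0,0],[0.03,0,0,0],[0.03,0,0,0],[0.03,0,0,0],[0.03,0,0,0],[0.03,0,0,0],[0.03,0,0,0]]]' 0.3 28; python3 -c "
from h import *
s=brief();print(tip(s,30))"
```

```text
time: 18.35
tool_pos: [555.7, -106.8, 70.3]
tcp_rot: [179.0, 3.0, -71.3]
ft_force: [-3.8, 5.2, 3.3]
finger_gap: 55.7
t18.35 tcp [ 555.7 -106.8   70.3] rot [179.    3.  -71.3] F [-3.8  5.2  3.3] M [ 0.32  0.28 -0.17] gap 55.7 q [-17.4  10.8  96.4   1.9  75.4  53.3]
[-81.28137263  12.88073734 100.24442935]
```

```bash
python3 -m pendant '[[[0.03,0,0.01,0],[0.03,0,0.01,0],[0.03,0,0.01,0],[0.03,0,0.01,0],[0.03,0,0.01,0],[0.03,0,0.01,0],[0.03,0,0.01,0],[0.03,0,0.01,0],[0.03,0,0.01,0],[0.03,0,0.01,0]]]' 0.1 28; python3 -c "
from h import *
s=brief();print(tip(s,28))"
```

```text
time: 19.18
tool_pos: [558.0, -111.0, 69.9]
tcp_rot: [179.1, 3.2, -71.2]
ft_force: [-3.3, 5.8, 4.1]
finger_gap: 47.5
t19.18 tcp [ 558.  -111.    69.9] rot [179.1   3.2 -71.2] F [-3.3  5.8  4.1] M [ 0.89  0.54 -0.03] gap 47.5 q [-17.8  11.3  95.9   2.1  75.4  52.8]
[-80.57648421   8.17921228  97.81655511]
```

```bash
python3 -m pendant '[[[0.02,0,0.01,0],[0.02,0,0.01,0],[0.02,0,0.01,0],[0.02,0,0.01,0],[0.02,0,0.01,0],[0.02,0,0.01,0],[0.02,0,0.01,0],[0.02,0,0.01,0],[0.02,0,0.01,0],[0.02,0,0.01,0]]]' -0.02 28; python3 -c "
from h import *
s=brief();print(tip(s,28))"
```

```text
time: 20.02
tool_pos: [560.8, -118.1, 67.6]
tcp_rot: [179.2, 2.8, -71.2]
ft_force: [-0.8, 2.2, 1.2]
finger_gap: 42.0
t20.02 tcp [ 560.8 -118.1   67.6] rot [179.2   2.8 -71.2] F [-0.8  2.2  1.2] M [ 0.43  0.18 -0.05] gap 42.0 q [-18.2  11.8  95.5   1.8  75.   52.4]
[-80.20994375   0.69352533  95.59616142]
```

```bash
python3 -c "
from h import *
s=brief();cv2.imwrite('pics/w10.png',snapshot('wrist')[:,:,::-1])"
```

```text
t20.02 tcp [ 560.8 -118.1   67.6] rot [179.2   2.8 -71.2] F [-0.8  2.2  1.2] M [ 0.43  0.18 -0.05] gap 42.0 q [-18.2  11.8  95.5   1.8  75.   52.4]
```

View pics/w10.png

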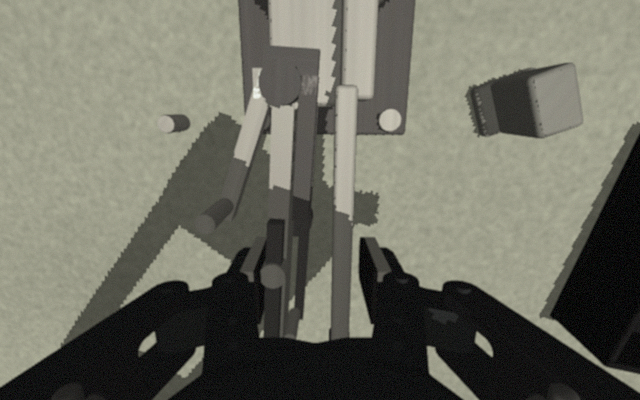

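```bash
python3 -m pendant '[[[0.01,0,0,0],[0.01,0,0,0],[0.01,0,0,0],[0.01,0,0,0],[0.01,0,0,0],[0.01,0,0,0],[0.01,0,0,0],[0.01,0,0,0],[0.01,0,0,0],[0.01,0,0,0]]]' -0.14 28; python3 -c "
from h import *
s=brief();print(tip(s,28));cv2.imwrite('pics/w11.png',snapshot('wrist')[:,:,::-1])"
```

```text
time: 20.9
tool_pos: [560.0, -115.5, 67.8]
tcp_rot: [179.1, 3.3, -71.1]
ft_force: [-3.3, 3.8, 2.2]
finger_gap: 36.9
t20.90 tcp [ 560.  -115.5   67.8] rot [179.1   3.3 -71.1] F [-3.3  3.8  2.2] M [ 0.62  0.32 -0.03] gap 36.9 q [-18.2  12.   95.4   2.2  75.4  52.3]
[-80.05818689   3.25872409  95.73598921]
```

View pics/w11.png

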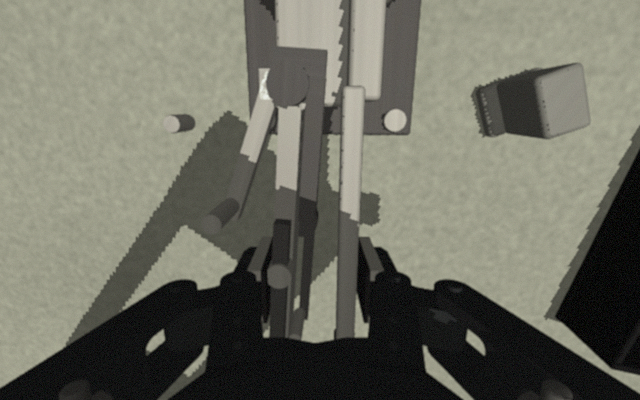

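```bash
python3 -m pendant '[[[0.01,0,0,0],[0.01,0,0,0],[0.01,0,0,0],[0.01,0,0,0],[0.01,0,0,0],[0.01,0,0,0],[0.01,0,0,0],[0,0,0,0],[0,0,0,0],[0,0,0,0]]]' -0.26 28; python3 -c "
from h import *
s=brief();print(tip(s,28))"
```

```text
time: 21.78
tool_pos: [560.0, -115.5, 68.1]
tcp_rot: [179.1, 3.4, -71.2]
ft_force: [-2.9, 4.7, 1.4]
finger_gap: 35.3
t21.78 tcp [ 560.  -115.5   68.1] rot [179.1   3.4 -71.2] F [-2.9  4.7  1.4] M [ 0.25  0.14 -0.2 ] gap 35.3 q [-18.3  12.   95.3   2.2  75.5  52.3]
[-80.03575127   3.16555192  96.0266258 ]
```

```bash
python3 -m pendant '[[[0,0,0,0],[0,0,0,0],[0,0,0,0],[0,0,0,0],[0,0,0,0],[0,0,0,0],[0,0,0,0],[0,0,0,0],[0,0,0,0],[0,0,0,0]]]' 0.7 28; python3 -c "
from h import *
s=brief();print(tip(s,28));cv2.imwrite('pics/w12.png',snapshot('wrist')[:,:,::-1])"
```

```text
time: 22.62
tool_pos: [560.9, -118.2, 68.0]
tcp_rot: [179.1, 3.2, -71.2]
ft_force: [0.5, 0.4, 0.4]
finger_gap: 72.3
t22.62 tcp [ 560.9 -118.2   68. ] rot [179.1   3.2 -71.2] F [0.5 0.4 0.4] M [0.03 0.02 0.01] gap 72.3 q [-18.4  12.1  95.2   2.1  75.3  52.2]
[-80.10295328   0.46924256  95.90861179]
```

View pics/w12.png

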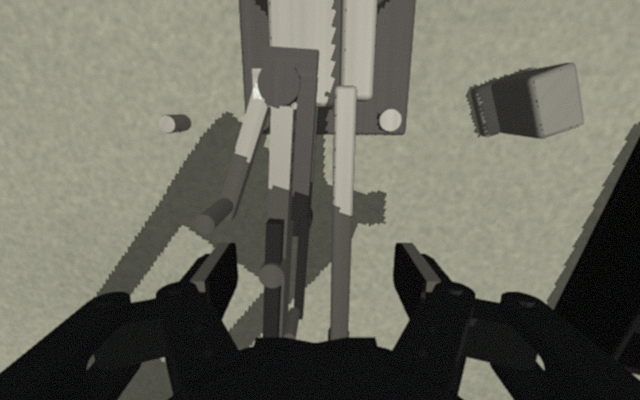

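```bash
python3 -m pendant '[[[0,0,-0.6,0],[0,0,-1,0],[0,0,-1,0],[0,0,-0.8,0],[0,0,0,0],[0,0.8,0,0],[0,1,0,0],[0.2,1,0,0],[0.1,1,0,0],[0,0.5,0,0]]]'; python3 -m pendant '[[[0,0,0,0],[0,0,0,0],[0,0,0,0],[0,0,0,0],[0,0,0,0],[0,0,0,0],[0,0,0,0],[0,0,0,0],[0,0,0,0],[0,0,0,0]]]' -1 30;python3 -c "
from h import *
s=brief();print(tip(s,20));cv2.imwrite('pics/w13.png',snapshot('wrist')[:,:,::-1])"
```

```text
time: 23.5
tool_pos: [482.8, -154.8, 142.8]
tcp_rot: [179.2, 3.1, -71.0]
ft_force: [-0.4, -0.1, 0.1]
finger_gap: 72.3
time: 24.33
tool_pos: [484.5, -153.4, 142.2]
tcp_rot: [179.3, 3.1, -71.0]
ft_force: [-1.0, -0.2, 0.2]
finger_gap: 0.0
t24.33 tcp [ 484.5 -153.4  142.2] rot [179.3   3.1 -71. ] F [-1.  -0.2  0.2] M [0.06 0.03 0.01] gap 0.0 q [-24.7  -1.8 101.9   1.8  82.7  46. ]
[-163.9345698    -7.85484097  162.13084107]
```

View pics/w13.png

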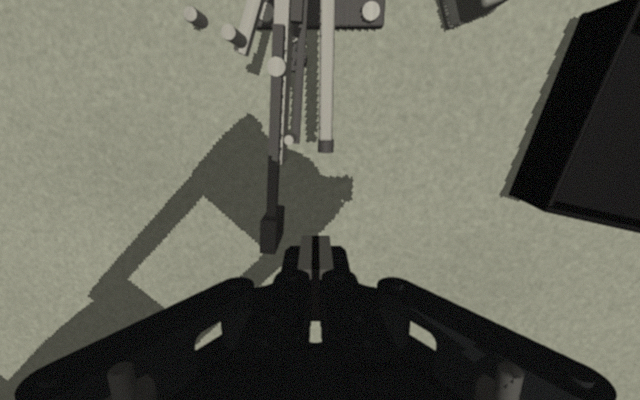

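```bash
python3 -c "
from h import *
s=sense()
for uv,z in (((262,252),132),((279,252),132),((270,252),132),((326,150),116),((276,66),122)): print(topress(ray('wrist',uv,z,s)).round(1))
im=snapshot('wrist')[190:270,240:370,::-1];cv2.imwrite('pics/w13c.png',cv2.resize(im,None,fx=6,fy=6,interpolation=cv2.INTER_CUBIC))
c=calibration('wrist');H=np.linalg.inv(c['hand_eye'])
for x,y in((-14.5,-11),(14.5,-11),(0,0)):
    q=c['mtx']@(H[:3,:3]@[x,y,-20]+H[:3,3]); print((q[:2]/q[2]).round())
"
```

```text
[-178.6   26.3]
[-178.3   15.8]
[-178.4   21.4]
[-118.1  -11.5]
[-72.   16.4]
[286. 233.]
[345. 233.]
[315. 253.]
```

View pics/w13c.png

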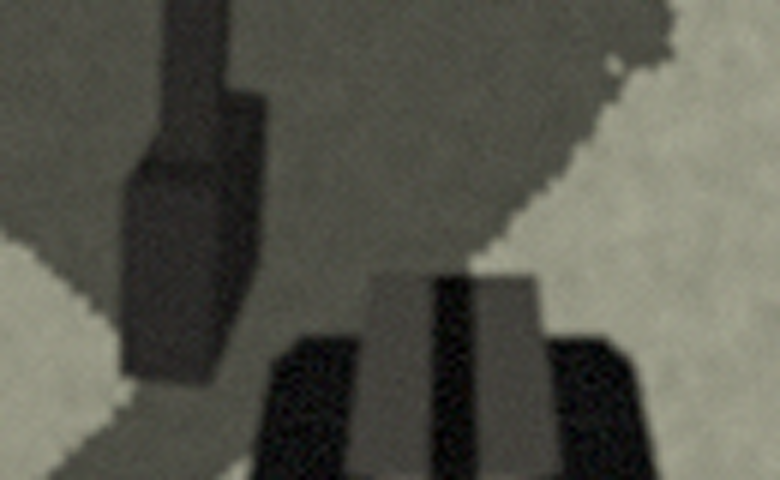

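```bash
python3 -m pendant '[[[0.05,0.1,0.6,0],[0.05,0.05,0.8,0],[0.05,0,0.8,0],[0,0,0.4,0],[0,0,0,0],[0,0,0,0],[0,0,0,0],[0,0,0,0],[0,0,0,0],[0,0,0,0]]]';python3 -c "
from h import *
s=brief();print(tip(s,20));cv2.imwrite('pics/w14.png',snapshot('wrist')[:,:,::-1])
cv2.imwrite('pics/si14.png',cv2.resize(snapshot('side')[145:255,275:415],None,fx=5,fy=5,interpolation=cv2.INTER_CUBIC)[:,:,::-1])"
```

```text
time: 25.27
tool_pos: [481.1, -155.6, 87.6]
tcp_rot: [179.4, 3.0, -71.0]
ft_force: [0.1, -0.6, 0.2]
finger_gap: -0.3
t25.27 tcp [ 481.1 -155.6   87.6] rot [179.4   3.  -71. ] F [ 0.1 -0.6  0.2] M [-0.04 -0.01  0.02] gap -0.3 q [-25.1   0.6 105.4   1.8  76.6  45.4]
[-167.93711248   -8.87087231  107.57467201]
```

View pics/w14.png

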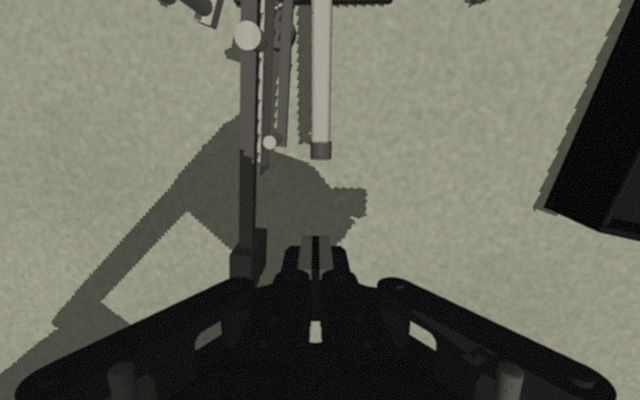

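View pics/si14.png

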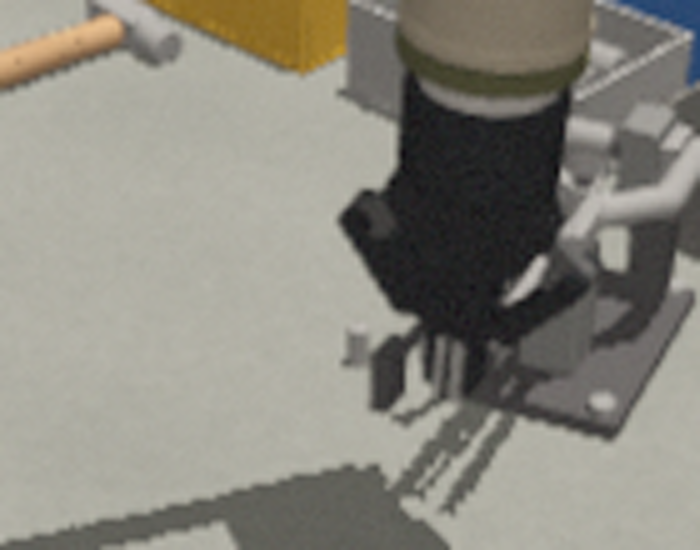

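```bash
python3 -m pendant '[[[-0.15,0,0,0],[-0.15,0,0,0],[-0.15,0,0,0],[-0.15,0,0,0],[-0.12,0,0,0],[-0.12,0,0,0],[-0.12,0,0,0],[-0.12,0,0,0],[-0.12,0,0,0],[-0.12,0,0,0]]]';python3 -c "
from h import *
s=brief();print(tip(s,20));cv2.imwrite('pics/w15.png',snapshot('wrist')[:,:,::-1])"
```

```text
time: 26.2
tool_pos: [473.1, -129.7, 90.2]
tcp_rot: [179.5, 2.8, -71.0]
ft_force: [1.7, -2.7, -1.8]
finger_gap: 0.1
t26.20 tcp [ 473.1 -129.7   90.2] rot [179.5   2.8 -71. ] F [ 1.7 -2.7 -1.8] M [-0.44 -0.27 -0.04] gap 0.1 q [-22.7  -2.3 108.    1.8  76.5  47.8]
[-167.19590144   18.33129955  110.18478138]
```

View pics/w15.png

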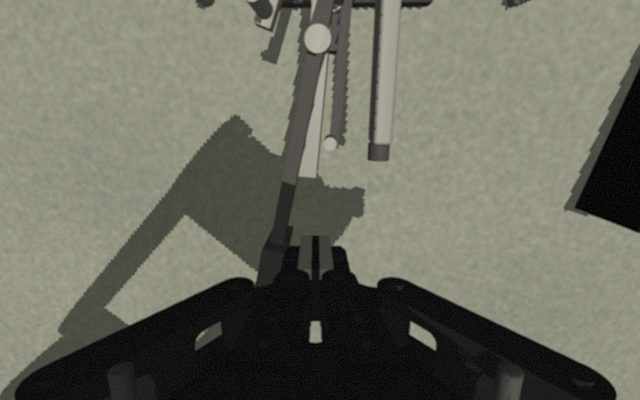

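```bash
python3 -m pendant '[[[-0.1,0,0.02,0],[-0.1,0,0.02,0],[-0.1,0,0.02,0],[-0.1,0,0.02,0],[-0.1,0,0.02,0],[-0.1,0,0.02,0],[-0.1,0,0.02,0],[-0.1,0,0.02,0],[0,0,0,0],[0,0,0,0]]]';python3 -c "
from h import *
s=brief();print(tip(s,20));cv2.imwrite('pics/w16.png',snapshot('wrist')[:,:,::-1])"
```

```text
time: 27.08
tool_pos: [466.4, -111.1, 87.5]
tcp_rot: [179.5, 2.9, -71.0]
ft_force: [0.2, 0.1, -0.1]
finger_gap: 0.0
t27.08 tcp [ 466.4 -111.1   87.5] rot [179.5   2.9 -71. ] F [ 0.2  0.1 -0.1] M [-0.04 -0.03 -0.  ] gap 0.0 q [-21.1  -3.8 109.7   2.   76.4  49.4]
[-167.55032132   38.04829476  107.4853449 ]
```

View pics/w16.png

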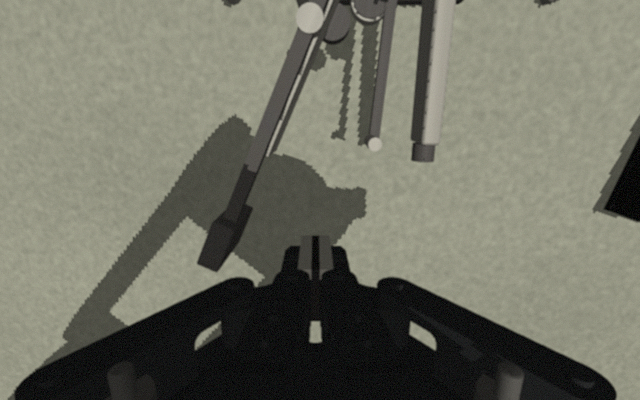

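```bash
python3 -m pendant '[[[0.5,0.5,0,0],[0.5,0.5,-0.5,0],[0,0.5,-1,0],[0,0.5,-1,0],[0,0,-1,0],[0,0,-1,0],[0,0,-1,0],[0,0,-1,0],[0,0,0,0],[0,0,0,0]]]';python3 -c "
from h import *
s=brief();print(tip(s,20));cv2.imwrite('pics/w17.png',snapshot('wrist')[:,:,::-1])
cv2.imwrite('pics/sc17.png',cv2.resize(snapshot('scene')[140:270,210:350],None,fx=4.5,fy=4.5,interpolation=cv2.INTER_CUBIC)[:,:,::-1])
cv2.imwrite('pics/si17.png',cv2.resize(snapshot('side')[155:255,315:445],None,fx=6,fy=6,interpolation=cv2.INTER_CUBIC)[:,:,::-1])"
```

```text
time: 27.97
tool_pos: [434.5, -149.9, 219.8]
tcp_rot: [179.2, 3.3, -71.0]
ft_force: [-0.2, -0.2, 0.5]
finger_gap: -0.2
t27.97 tcp [ 434.5 -149.9  219.8] rot [179.2   3.3 -71. ] F [-0.2 -0.2  0.5] M [-0.03 -0.04  0.03] gap -0.2 q [-26.9 -12.1 103.1   1.7  91.9  44.1]
[-210.12183721   11.41742124  239.76454837]
```

View pics/w17.png

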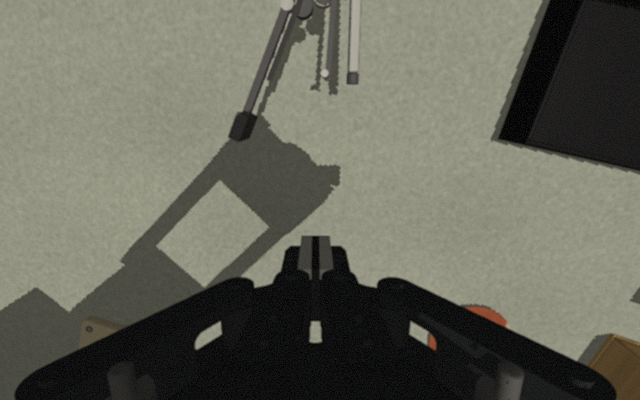

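View pics/sc17.png

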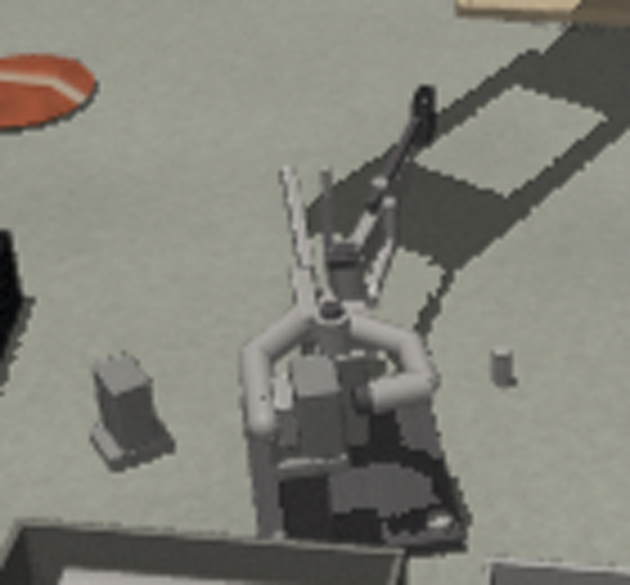

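View pics/si17.png

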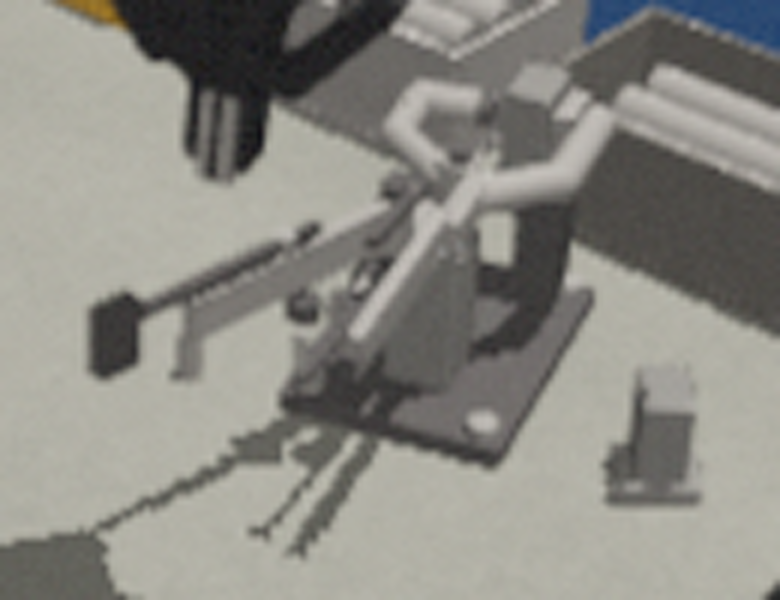

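```bash
python3 -c "
import cv2,numpy as np
a=cv2.imread('pics/sc_crop.png')[280:500,220:480];b=cv2.imread('pics/sc17.png')[280:500,220:480]
c=cv2.imread('pics/si_crop.png')[40:260,370:630];d=cv2.imread('pics/si17.png')[40:260,370:630]
cv2.imwrite('pics/cmp.png',cv2.resize(np.vstack([np.hstack([a,b]),np.hstack([c,d])]),None,fx=1.35,fy=1.35))"
```

```text
(no output)
```

View pics/cmp.png

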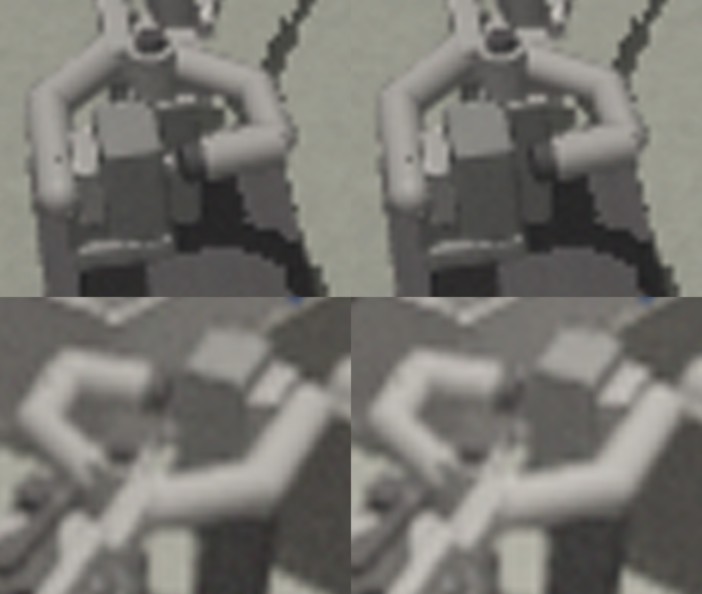

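```bash
python3 -m pendant '[[[0,-1,-0.05,0],[0,-1,-0.05,0],[0,-1,-0.05,0],[0,-1,-0.05,0],[0,-1,-0.05,0],[0,-1,-0.05,0],[0,-1,-0.05,0],[0,-1,-0.05,0],[0,-1,-0.05,0],[0,-1,-0.05,0]]]';python3 -m pendant '[[[0,-1,0,0],[0,-1,0,0],[0,0,0,0],[0,0,0,0],[0,0,0,0],[0,0,0,0],[0,0,0,0],[0,0,0,0],[0,0,0,0],[0,0,0,0]]]';python3 -c "
from h import *
s=brief();print(tip(s,20));im=snapshot('wrist')[:,:,::-1];cv2.imwrite('pics/w18.png',im)
u=ray
c=calibration('wrist')
p=np.append(O+RM@np.array([113,10]),110)
T=np.eye(4);T[:3,:3]=R.from_euler('xyz',s['tcp_rot'],degrees=True).as_matrix();T[:3,3]=s['tool_pos']
q=np.linalg.inv(T@c['hand_eye'])@np.append(p,1);q=c['mtx']@q[:3];q=(q[:2]/q[2]).astype(int);print(q)
y0=max(q[1]-60,0);cv2.imwrite('pics/w18c.png',cv2.resize(im[y0:y0+120,q[0]-80:q[0]+80],None,fx=5,fy=5,interpolation=cv2.INTER_CUBIC))"
```

```text
time: 28.95
tool_pos: [621.8, -80.2, 207.5]
tcp_rot: [177.9, 4.1, -71.2]
ft_force: [-0.7, 0.2, 0.2]
finger_gap: 0.1
time: 29.78
tool_pos: [656.8, -64.5, 194.0]
tcp_rot: [177.1, 4.6, -71.2]
ft_force: [-0.3, -0.4, 0.5]
finger_gap: -0.3
t29.78 tcp [656.8 -64.5 194. ] rot [177.1   4.6 -71.2] F [-0.3 -0.4  0.5] M [-0.06 -0.08  0.03] gap -0.3 q [-11.6  22.   69.9   2.5  93.   59.6]
[ 28.55948036  20.3536845  213.95280207]
[341  82]
```

View pics/w18c.png

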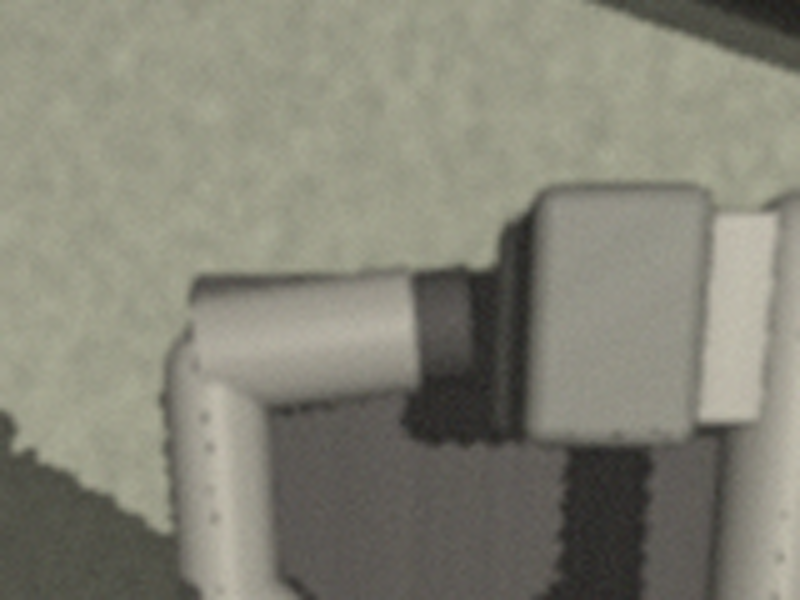

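```bash
python3 -c "
from h import *
brief(); print(hand_in()); brief()"
```

```text
t29.83 tcp [656.9 -64.6 194.2] rot [177.1   4.6 -71.2] F [0.8 0.1 0.2] M [-0.04 -0.03  0.06] gap -0.1 q [-11.6  22.   69.9   2.5  93.   59.6]
the job is handed in; nothing more can be done
None
the job is handed in; nothing more can be done
```

The pliers were squeezed over centre, stayed locked on their own, were released by the tail blade, and sprang open. I handed the job in at 29.8 s, and no verdict was reported.

- **Locking:** I first tried pushing the moving handle with the shut fingers. One pass slid over the top of the lever because the shut fingertips sit about 20 mm above the reported TCP. After I lowered them, the arm tilted under load (about 17 N at most), so I stopped. I then straddled both handles with the gripper and squeezed in small steps, with the grip set to 28 N. The force faded, the handle moved in by itself, and the gap stalled at 35 mm over the outsides, which puts the grip point at about y 17 mm. After I opened the fingers the handle stayed closed, with no force on the wrist.
- **Release:** I hooked the blade from the inside with the shut fingers and moved it outward. The wrist camera showed the lever turned by about 10° while the handle was still closed. The handles then sprang open.
- **Last checks:** The side and scene views show the handle and lever back in their starting pose. The wrist force was about 0, with the fingers clear above the press. The nearby bystanders in those views, and the part of the tray in the wrist view, looked unmoved; I did not re-check the others.
- **Dowel:** The wrist camera showed no dowel standing out of the lug. I could not measure the 1 mm limit, so "fully home" rests on that view and on the lock having held.

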